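# Seat the loading piston and set the press's rate lever

### The arm

A 6-joint arm with a two-finger parallel gripper is mounted at the origin on the work surface. World frame = base frame: x ahead of the robot, y to its left, z up, the work surface at z = 0. Lengths are in m, angles in rad, forces in N, time in s.
With the tool pointing down it reaches from about 0.3 to 0.775 m from the base axis. Payload 14.6 kg.
Tool frame: the origin (TCP) lies midway between the tips of the shut fingers; the grasp point (between the pads) lies 19 mm behind it (ctrl.pinch_z is the z of the grasp point in the tool frame, in m); z points along the fingers, y is the line along which they close (so a half turn about z gives the same grasp; the last joint's range is limited). The gripper opens to 94 mm and grips with 3 to 60 N. Pads are 16 mm wide; open, the fingers measure 119 mm over their backs; the gripper's body (75 mm by 177 mm) begins 78 mm behind the grasp point.
Start: joints at [1.117, 0.3, 1.521, -0, 1.321, -0.067], TCP at [0.207, 0.509, 0.205] pointing down, gripper open.
Joint ranges: [-3.03, 3.03], [-0.79, 2.21], [0.23, 2.52], [-1.04, 4.18], [0, 3.07], [-2.55, 2.55]. Speed limits (rad/s): [2.22, 2.22, 2.57, 3.14, 3.14, 3.14].

### API

Orientations are given as [roll, pitch, yaw] about the fixed x, y, z axes, in that order (R = Rz(yaw) Ry(pitch) Rx(roll)).
In Python, from station import ctrl, camera, ticket gives the robot as it stands. The module is installed in compiled form; this text tells all that it offers.
- The arm moves only by the shell command python3 -m inch 'ROWS' [FORCE]. ROWS is text: rows parted by semicolons, each of 7 numbers parted by spaces: the opening, from -1 (shut) to 1 (fully open), then the shift along the tool's x, y, z in units of 0.03 m (1.0 is 0.03 m), then the turn, a rotation vector about the tool's x, y, z in units of 10 degrees (1.0 is 10 degrees). In form: grip dx dy dz rx ry rz; .... A call has 1 to 10 rows; each row shifts and turns the commanded pose from where the row before left it, along the tool's axes as they then stand; what a row does not reach is not made up. A row lasts 1/8 s, in which the tool goes at most 62.5 mm and 10.7 degrees, less where a joint would pass 70% of its speed; a pose out of reach is approached as far as the arm can. A call with a number of a shift or a turn outside -1 to 1 is refused whole. A call with a gripper value outside its range is refused whole. The fingers move at their own pace and stop on an object; FORCE is the grip in N (left out, the last holds). Time passes only in rows, so rows that do not move let the fingers close. It gives the time, the measured TCP pose, the force, the opening and the grip force at its end, in the units of the state.
- ctrl.get_obs(): the state, without advancing time (a new reading comes with each control period).
- camera(name): name is "scene" or "top"; returns a dict with "img" (384x512x3 uint8, blue, green, red), "range_z" (384x512 float32, m along the optical axis (not along the pixel's ray), 0 where there is no reading), "intrinsics" (3x3 intrinsics, pixels), "view" (4x4, takes a point from world to camera coordinates). Camera axes: x right, y down, z forward; pixel columns grow to the right and rows downward; lengths in m; the calibration is good to about 2 mm. A picture is of the moment at which its call begins.
- ticket.hand_in(): hands the job in; it is judged then, once.
The state is a dict: "time_s": time; "qpos": joint angles; "joint_vel": joint speeds; "tau": joint torques, N m; "ee_pos": TCP position; "eef_rot": TCP orientation; "force": force on the tool from outside, world axes, zero at the start; "moment": the same for the moment, N m; "grip_width": finger opening in m; "grip_force": force on a finger pad.
Only numpy, scipy, OpenCV 4.12 (cv2) and the standard library are available. Lean on these libraries where they do the work, as an engineer would, in place of code of your own. Each camera call takes 0.05 s, during which the arm holds its last target. There are 200 camera calls.

### The job

Get the bench press ready for a loading run. Pull the long feed lever down until you feel the piston come to rest on the dark specimen inside the mould and leave it seated there by itself under a light load (no more than 45 N on the specimen), with the short rate lever still at idle; then bring the rate lever to the yellow set marker and let go. Do not disturb the other things on the bench.

Things in the scene. Friction and masses are not known exactly. Their poses are not given: they have to be found in the camera images.
- press: Bench press, fixed: grey base 200 (x) by 260 mm (y -100 to 160), 60 high; 40 mm column at y 105, 382 tall; head x +-36, y -35 to 141, 213 to 309 high, dial and read-out on its +x side to x 75, 365 high. Origin on the bench under the piston's axis; z up, y from the piston past the column to the blue drive housing (y 165 to 355, x -70 to 60, motor to 158, 98 high), x along both lever axes.
- feed_hub (a point): Point on the feed lever's turning axis, in the plane of that lever (press frame -55, 30, 255 mm). The axis lies along the press's x.
- feed_lever (a joint): Long feed lever, rad. 0 = fully raised, pointing to the press's -y and 0.349 rad above level; grows as it is pulled down (angle above level = 0.349 - value; turns about press +x), at most 1.25. Moves the piston straight down 30 mm per rad. Starts at 0 to 0.16. Friction-held: stays where left; about 1 N at the knob moves it free; let go, it holds up to about 18 N on the specimen, else eases back.
- feed_knob (a point): Centre of the red ball (38 mm diameter) at the end of the feed lever, a 13 mm steel rod, 190 mm from feed_hub. Held by fingers that close along the press's x, the ball turns between them as the lever swings; this friction also shows in the hand's force.
- plunger: Spring-cushioned steel piston (50 mm diameter, 36 high) with a round load cell (60 mm), under the rack rod. Origin: centre of the flat underside, 152 mm above the bench with the feed lever fully raised. Every 6.3 N of piston load adds 1 N along the arc at the feed knob. About 9 mm of knob travel past first touch gives 20 N on the specimen, 18 mm gives 45 N.
- mould: Steel tube, 114 mm outside, 102 inside, 87 tall, clamped on the press base under the piston. Origin: centre of its underside, 60 mm above the bench. The dark specimen is stuck firmly inside; its flat top is 6 to 27 mm below the rim and not measured, so the piston meets it at a feed_lever value of 0.36 to 1.07.
- rate_hub (a point): Point on the rate lever's turning axis, in the plane of that lever (press frame -30, 260, 112 mm). The axis lies along the press's x. The pale upright scale plate behind the lever (press x -49 to -43) is a fan of 75 mm radius about this axis.
- rate_lever (a joint): Short rate lever on the drive housing, rad. 0 = idle stop (red band), leaning 0.7 rad from upright to the press's +y; grows as it swings up and over towards the column (lean to +y = 0.7 - value; turns about press +x), at most 1.4. Idle is below 0.12; it starts at idle. Friction-held: stays where left; about 1.5 N at the knob moves it.
- rate_knob (a point): Centre of the red ball (34 mm diameter) at the end of the rate lever, a 10 mm steel rod, 110 mm from rate_hub. Held by fingers that close along the press's x, the ball turns between them as the lever swings and can slip some mm in a long swing.
- rate_pointer (a point): Tip of the red pointer on the rate lever, 68 mm from the turning axis, over the scale.
- set_mark (a point): The yellow set marker clipped on the quadrant's rim, at the spot where the red pointer must stand: 68 mm from the same axis.
- set_marker (a joint): Where the yellow marker is set, in the same angle as rate_lever (0.5 to 1.2): the rate lever is on the marker when both values are equal. The robot cannot move it.
- spare_puck: Bystander: loose grey concrete specimen, a cylinder 101 mm in diameter, 63 mm tall, on the bench. Origin: centre of its underside.
- sample_tin: Bystander: aluminium tin, 72 mm diameter, 50 mm tall. Origin: centre of its underside.
- spanner: Bystander: steel spanner, 200 mm long, lying flat. Origin under its middle, x along it.
- beaker: Bystander: glass beaker, 70 mm diameter, 90 mm tall. Origin: centre of its underside.

How it is judged:
On the way, in this order (a step that is already met when the one before it is completed fails the run):
1. the piston rests on the specimen with more than 3 N while the rate lever is still at idle (contact force between plunger and mould above 3 N and value of joint rate_lever below 0.12 rad), for 0.3 s.
2. the rate lever's red pointer stands at the yellow marker (distance between rate_pointer and set_mark below 0.005 m), for 0.2 s.
At the end, for the whole second after the job is handed in: The piston stands by itself on the specimen in the mould with 3 to 45 N, the rate lever's red pointer is within 5 mm of the yellow set marker (about 4 degrees), and both levers are at rest (contact force between plunger and mould between 3 and 45 N and distance between rate_pointer and set_mark below 0.005 m and velocity of joint rate_lever between -0.05 and 0.05 rad/s and velocity of joint feed_lever between -0.05 and 0.05 rad/s); the robot touches nothing.
It fails at once if more than 45 N on the specimen (contact force between plunger and mould above 45 N).
It fails at once if a bystander moved by more than 20 mm (distance of any of spare_puck, sample_tin, spanner, beaker from where it was at the start of the episode above 0.02 m).
It also fails if it takes over 72 s, if anything falls off the work surface, if the arm or the gripper's body presses on something with over 40 N, if the wrist force passes 120 N, or if a joint passes its speed limit or range.

## Working session

There is one attempt and no reset: what is moved stays moved. The work goes in short steps, Python scripts to look and compute and a shell command to move; the robot and the scene stay as the last step left them, time stands still between calls to the robot, and variables do not carry over. Pictures are saved under pics/ and viewed, at most 10 in all, crops included, and the job is handed in when it is done.

```bash
mkdir -p pics; python3 - <<'E'
from station import ctrl,camera
import cv2,numpy as np,pickle
o=ctrl.get_obs();print({k:np.round(v,3) for k,v in o.items()},ctrl.pinch_z)
d={}
for n in("scene","top"):
    c=camera(n);d[n]=c;cv2.imwrite(f"pics/{n}0.png",c["img"]);print(n,c["intrinsics"].round(1).tolist(),c["view"].round(3).tolist())
pickle.dump(d,open("cams.pkl","wb"))
E
```

```text
{'time_s': np.float64(0.0), 'qpos': array([ 1.117,  0.3  ,  1.522,  0.   ,  1.321, -0.067]), 'joint_vel': array([ 0.002, -0.   , -0.   , -0.   ,  0.   , -0.   ]), 'tau': array([-0.0000e+00, -5.3182e+01, -3.5274e+01,  7.1000e-02,  2.4000e-02,
       -0.0000e+00]), 'ee_pos': array([0.207, 0.509, 0.205]), 'eef_rot': array([-3.14 , -0.   ,  2.755]), 'force': array([-0.97 ,  0.301,  0.286]), 'moment': array([-0.02 ,  0.03 , -0.024]), 'grip_force': np.float64(0.0), 'grip_width': np.float64(0.094)} -0.0188
scene [[480.1, 0.0, 259.1], [0.0, 480.1, 187.3], [0.0, 0.0, 1.0]] [[0.76, 0.649, 0.016, -0.382], [0.519, -0.593, -0.615, -0.136], [-0.39, 0.476, -0.788, 2.182], [0.0, 0.0, 0.0, 1.0]]
top [[406.3, 0.0, 257.2], [0.0, 406.3, 190.6], [0.0, 0.0, 1.0]] [[-0.028, -1.0, 0.008, -0.022], [-0.995, 0.027, -0.1, 0.525], [0.1, -0.011, -0.995, 1.623], [0.0, 0.0, 0.0, 1.0]]
```

View pics/scene0.png

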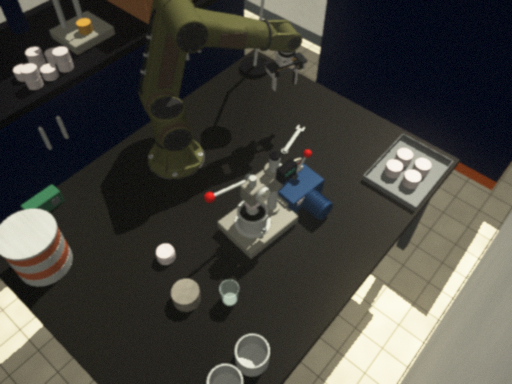

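View pics/top0.png

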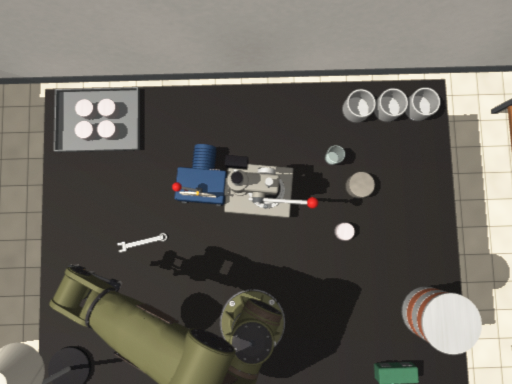

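The press stands ahead of the robot. In the top view the feed knob is near (312,202) and the rate knob near (177,187); in the scene view they are near (209,197) and (307,153). The yellow marker is near (197,192) in top. Next I triangulate these.

```bash
cat > h.py <<'E'
import cv2,numpy as np
def blobs(c,kind,minA=4):
    h=cv2.cvtColor(c["img"],cv2.COLOR_BGR2HSV);H,S,V=cv2.split(h)
    m={'red':((H<8)|(H>172))&(S>170)&(V>90),'yel':(H>18)&(H<35)&(S>110)&(V>110),'blue':(H>100)&(H<125)&(S>100)&(V>60)}[kind].astype(np.uint8)
    n,l,st,ce=cv2.connectedComponentsWithStats(m)
    return [(ce[i].round(2).tolist(),st[i].tolist()) for i in range(1,n) if st[i][4]>=minA]
def ray(c,u):
    K,V=c["intrinsics"],c["view"];R=V[:3,:3];d=R.T@np.linalg.solve(K,[u[0],u[1],1.]);return -R.T@V[:3,3],d/np.linalg.norm(d)
def tri(c1,u1,c2,u2):
    a,d=ray(c1,u1);b,e=ray(c2,u2);s,t=np.linalg.lstsq(np.c_[d,-e],b-a,rcond=None)[0];p,q=a+s*d,b+t*e
    return (p+q)/2,np.linalg.norm(p-q)
def proj(c,p):
    q=c["view"][:3,:3]@p+c["view"][:3,3];q=c["intrinsics"]@q;return q[:2]/q[2]
E
python3 - <<'E'
from h import *;import pickle
d=pickle.load(open("cams.pkl","rb"))
for n in d:
    c=d[n]
    for k in('red','yel'):
        print(n,k,[b for b in blobs(c,k) if 160<b[0][0]<330 and 130<b[0][1]<230])
S,T=d["scene"],d["top"]
a=cv2.resize(S["img"][130:270,190:350],None,fx=4,fy=4,interpolation=cv2.INTER_CUBIC)
b=cv2.resize(T["img"][150:230,165:325],None,fx=4,fy=4,interpolation=cv2.INTER_CUBIC)
b=cv2.resize(b,(640,320));a=a[:280*2]
cv2.imwrite("pics/c1.png",a);cv2.imwrite("pics/c2.png",b)
E
```

```text
scene red [([307.34, 152.43], [304, 149, 8, 8, 53]), ([209.0, 196.39], [204, 191, 11, 12, 94])]
scene yel []
top red [([176.0, 186.5], [172, 183, 9, 8, 60]), ([312.06, 202.14], [307, 197, 11, 11, 97])]
top yel [([197.09, 192.45], [196, 191, 3, 4, 11])]
```

View pics/c1.png

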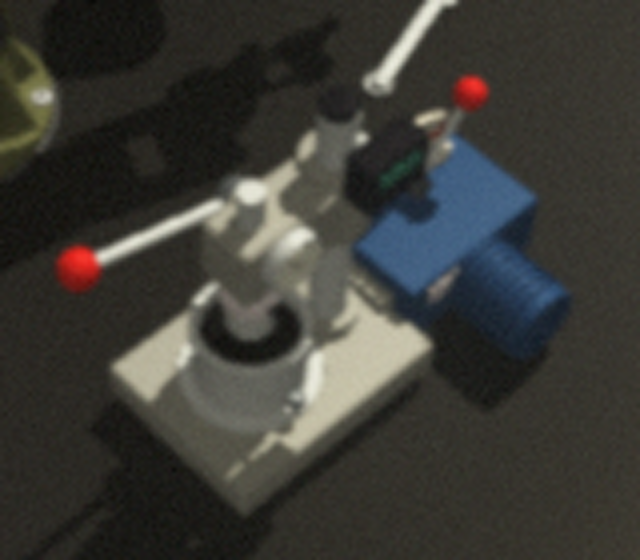

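View pics/c2.png

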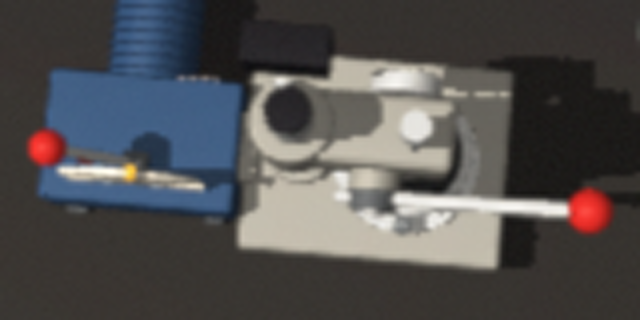

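Scene crop: feed knob at (78,268), rate knob at (470,92), base corners sharp. Top crop: marker at (130,172) on the pale fan, rate lever at the far (+y) end, i.e. idle. Base corners are at (497,268), (238,246) and (512,72).

```bash
cat >> h.py <<'E'
def fitpress(d):
    from scipy.optimize import least_squares
    S,T=d["scene"],d["top"]
    f=tri(S,(209.0,196.4),T,(312.06,202.14));r=tri(S,(307.34,152.43),T,(176.0,186.5))
    def loc(w,v,rv):
        a=.349-v;b=.7-rv
        F=np.array([-.055,.03-.19*np.cos(a),.255+.19*np.sin(a)]);Q=np.array([-.03,.26+.11*np.sin(b),.112+.11*np.cos(b)])
        return F,Q
    C=np.array([[-.1,-.1,.06],[-.1,.16,.06],[.1,-.1,.06]]);cp=np.array([[497,268],[238,246],[512,72]])/4+[165,150]-.4
    def res(p):
        w=lambda q:W(p,q);F,Q=loc(p,p[3],p[4])
        e=[(w(F)-f[0])/.002,(w(Q)-r[0])/.002]+[(proj(T,w(c))-u)/1.5 for c,u in zip(C,cp)]
        return np.r_[np.concatenate(e),(p[4]-0.03)/.03]
    s=least_squares(res,[f[0][0]+.05,f[0][1]+.15,0,.08,0.])
    return s.x,f,r,res(s.x)
def W(p,q):
    c,s=np.cos(p[2]),np.sin(p[2]);return np.array([p[0]+c*q[0]-s*q[1],p[1]+s*q[0]+c*q[1],q[2]])
def L(p,q):
    c,s=np.cos(p[2]),np.sin(p[2]);x,y=q[0]-p[0],q[1]-p[1];return np.array([c*x+s*y,-s*x+c*y,q[2]])
E
python3 - <<'E'
from h import *;import pickle
d=pickle.load(open("cams.pkl","rb"))
p,f,r,e=fitpress(d);print("press",p.round(4),f,r,e.round(1))
np.save("p.npy",p)
for v in np.arange(.4,1.25,.05):
    print(round(v,2),[proj(d["top"],W(p,[x,.26+.068*np.sin(.7-v),.112+.068*np.cos(.7-v)])).round(1).tolist() for x in(-.046,-.04)],[proj(d["scene"],W(p,[-.046,.26+.068*np.sin(.7-v),.112+.068*np.cos(.7-v)])).round(1).tolist()])
print('rate hub',W(p,[-.03,.26,.112]),'feed hub',W(p,[-.055,.03,.255]))
E
```

```text
press [ 0.5234 -0.0697 -0.1118  0.0273  0.0499] (array([ 0.45167781, -0.21462772,  0.31564493]), np.float64(0.0010892610615164321)) (array([0.5302731 , 0.2602023 , 0.20361241]), np.float64(0.003258648137593602)) [ 0.1  0.9 -0.3 -0.1 -1.  -2.   0.   0.2 -0.5  0.2  0.  -0.4  0.7]
0.4 [[189.8, 192.4], [189.9, 190.8]] [[295.2, 160.7]]
0.45 [[190.6, 192.5], [190.8, 190.9]] [[294.7, 161.0]]
0.5 [[191.5, 192.5], [191.6, 190.9]] [[294.1, 161.3]]
0.55 [[192.3, 192.6], [192.5, 191.0]] [[293.5, 161.6]]
0.6 [[193.2, 192.7], [193.4, 191.0]] [[293.0, 162.0]]
0.65 [[194.2, 192.7], [194.3, 191.1]] [[292.4, 162.4]]
0.7 [[195.1, 192.8], [195.2, 191.2]] [[291.8, 162.8]]
0.75 [[196.0, 192.9], [196.2, 191.3]] [[291.2, 163.2]]
0.8 [[196.9, 193.0], [197.1, 191.3]] [[290.6, 163.7]]
0.85 [[197.9, 193.1], [198.0, 191.4]] [[290.0, 164.2]]
0.9 [[198.8, 193.1], [198.9, 191.5]] [[289.4, 164.7]]
0.95 [[199.7, 193.2], [199.9, 191.6]] [[288.8, 165.3]]
1.0 [[200.6, 193.3], [200.8, 191.7]] [[288.2, 165.8]]
1.05 [[201.5, 193.4], [201.7, 191.8]] [[287.6, 166.4]]
1.1 [[202.4, 193.5], [202.6, 191.9]] [[287.1, 167.0]]
1.15 [[203.3, 193.6], [203.5, 192.0]] [[286.5, 167.6]]
1.2 [[204.2, 193.8], [204.4, 192.1]] [[285.9, 168.3]]
rate hub [0.52255751 0.19198831 0.112     ] feed hub [ 0.47205446 -0.03378689  0.255     ]
```

Press pose fits to within 2–3 mm at yaw −0.112; set marker ≈ 0.81 rad. I'm moving up and turning the hand so the fingers close along press x.

```bash
python3 -m inch '1 0 0 -.95 0 0 .93;1 0 0 -.95 0 0 .93;1 0 0 -.95 0 0 .93;1 0 0 -.95 0 0 .93;1 0 0 -.95 0 0 .93;1 0 0 -.95 0 0 .93;1 0 0 -.95 0 0 .93;1 0 0 -.95 0 0 .92;1 0 0 0 0 0 0' 
python3 - <<'E'
from h import *;import pickle
d=pickle.load(open("cams.pkl","rb"));p=np.load("p.npy")
c=d["scene"];D=c["range_z"];K=c["intrinsics"];V=c["view"]
v,u=np.mgrid[0:384,0:512];P=np.stack([(u-K[0,2])*D/K[0,0],(v-K[1,2])*D/K[1,1],D],-1).reshape(-1,3)
Wd=(P-V[:3,3])@V[:3,:3];ok=D.reshape(-1)>0
ll=L(p,Wd.T).T
g=c["img"].reshape(-1,3).max(1);r=np.hypot(ll[:,0],ll[:,1])
m=ok&(r<.047)&(r>.0)&(g<45)&(ll[:,2]<.16)
print(m.sum(),np.percentile(ll[m,2],[5,25,50,75,95]))
for z,rr in zip(ll[m,2].round(4),r[m].round(3)):print(z,rr,end='; ')
m=ok&(r<.058)&(r>.050)&(ll[:,2]>.1)&(ll[:,2]<.16);print('\nrim',np.percentile(ll[m,2],[50,75,90,97]))
E
```

```text
time_s: 1.23
ee_pos: [0.2076, 0.5096, 0.4348]
eef_rot: [3.141, -0.003, 1.458]
force: [-0.5, 0.3, -0.6]
grip_width: 0.0942
grip_force: 0.0
170 [0.11846085 0.12260282 0.12529856 0.12787598 0.13071673]
0.1279 0.045; 0.129 0.044; 0.1267 0.042; 0.1299 0.044; 0.1286 0.041; 0.1224 0.041; 0.1279 0.035; 0.1247 0.043; 0.1283 0.045; 0.1315 0.045; 0.12 0.045; 0.1285 0.039; 0.1261 0.036; 0.124 0.034; 0.1268 0.04; 0.1225 0.045; 0.1205 0.046; 0.1223 0.042; 0.1263 0.037; 0.1242 0.035; 0.1284 0.03; 0.1494 0.027; 0.1288 0.034; 0.1246 0.039; 0.129 0.041; 0.1228 0.046; 0.1212 0.044; 0.1257 0.04; 0.1171 0.038; 0.1274 0.032; 0.128 0.028; 0.1255 0.029; 0.1223 0.034; 0.1315 0.035; 0.1235 0.041; 0.1227 0.045; 0.1248 0.046; 0.1244 0.043; 0.1246 0.039; 0.1273 0.035; 0.1303 0.031; 0.128 0.027; 0.1288 0.023; 0.1245 0.028; 0.124 0.032; 0.1323 0.035; 0.1179 0.041; 0.1244 0.043; 0.1261 0.047; 0.1231 0.042; 0.1292 0.038; 0.1269 0.034; 0.1194 0.031; 0.1242 0.027; 0.1236 0.023; 0.1182 0.02; 0.1211 0.024; 0.1256 0.027; 0.1277 0.031; 0.1258 0.035; 0.1281 0.039; 0.1256 0.043; 0.1303 0.046; 0.1243 0.042; 0.1211 0.038; 0.1
[... 796 characters left out ...]
 0.1247 0.025; 0.1274 0.024; 0.1246 0.02; 0.1282 0.021; 0.1194 0.014; 0.1241 0.017; 0.1254 0.018; 0.1272 0.02; 0.1292 0.023; 0.1284 0.025; 0.1236 0.025; 0.1223 0.028; 0.1231 0.031; 0.1224 0.035; 0.1292 0.04; 0.121 0.033; 0.1254 0.032; 0.1235 0.028; 0.1307 0.03; 0.1265 0.025; 0.1184 0.019; 0.1246 0.022; 0.1204 0.019; 0.1277 0.024; 0.1272 0.025; 0.1276 0.026; 0.127 0.028; 0.1235 0.028; 0.1244 0.032; 0.1268 0.035; 0.1197 0.032; 0.1224 0.031; 0.1234 0.029; 0.1219 0.027; 0.1263 0.028; 0.121 0.024; 0.121 0.024; 0.1271 0.028; 0.1292 0.03; 0.1186 0.025; 0.1259 0.031; 0.1272 0.034; 0.1195 0.028; 0.1294 0.034; 0.1206 0.028; 0.1278 0.033; 0.1256 0.032; 
rim [0.134768   0.14549323 0.14885881 0.15225313]
```

Depth puts the specimen top near 125 mm, so touch is expected at feed ≈ 0.89 ± 0.08. Next I traverse to above the feed knob.

```bash
python3 -m inch '1 -.96 .45 0 0 0 0;1 -.96 .45 0 0 0 0;1 -.96 .45 0 0 0 0;1 -.96 .45 0 0 0 0;1 -.96 .45 0 0 0 0;1 -.96 .45 0 0 0 0;1 -.96 .45 0 0 0 0;1 -.96 .45 0 0 0 0;1 -.96 .45 0 0 0 0;1 -.96 .45 0 0 0 0'
python3 -m inch '1 -.96 .45 0 0 0 0;1 -.96 .45 0 0 0 0;1 -.96 .45 0 0 0 0;1 -.96 .45 0 0 0 0;1 -.96 .45 0 0 0 0;1 -.96 .45 0 0 0 0;1 -.96 .45 0 0 0 0;1 -.96 .45 0 0 0 0;1 -.96 .45 0 0 0 0;1 -.96 .45 0 0 0 0'
python3 -m inch '1 -.96 .45 0 0 0 0;1 -.96 .45 0 0 0 0;1 -.96 .45 0 0 0 0;1 -.2 .03 0 0 0 0;1 0 0 0 0 0 0'
```

```text
time_s: 2.48
ee_pos: [0.3093, 0.207, 0.432]
eef_rot: [-3.14, 0.001, 1.462]
force: [-0.2, 0.4, 0.3]
grip_width: 0.0942
grip_force: 0.0
time_s: 3.72
ee_pos: [0.411, -0.0944, 0.432]
eef_rot: [-3.14, -0.0, 1.461]
force: [-0.2, -0.1, 0.3]
grip_width: 0.0942
grip_force: 0.0
time_s: 4.35
ee_pos: [0.4415, -0.1896, 0.4327]
eef_rot: [-3.14, -0.001, 1.459]
force: [0.2, 0.9, 0.9]
grip_width: 0.0941
grip_force: 0.0
```

```bash
python3 -m inch '1 -.79 .43 0 0 0 0;1 0 0 .9 0 0 0;1 0 0 .9 0 0 0;1 0 0 .9 0 0 0;1 0 0 .9 0 0 0;1 0 0 .93 0 0 0;1 0 0 0 0 0 0;1 0 0 0 0 0 0'
python3 - <<'E'
from station import ctrl,camera
from h import *;import pickle
d={n:camera(n) for n in("scene","top")};pickle.dump(d,open("cams1.pkl","wb"))
a=cv2.resize(d["scene"]["img"][100:250,150:350],(800,600),interpolation=cv2.INTER_CUBIC)
cv2.imwrite("pics/g1.png",a)
E
```

```text
time_s: 5.35
ee_pos: [0.4521, -0.2145, 0.2989]
eef_rot: [3.14, 0.001, 1.459]
force: [-0.4, 0.0, -0.1]
grip_width: 0.0942
grip_force: 0.0
```

View pics/g1.png

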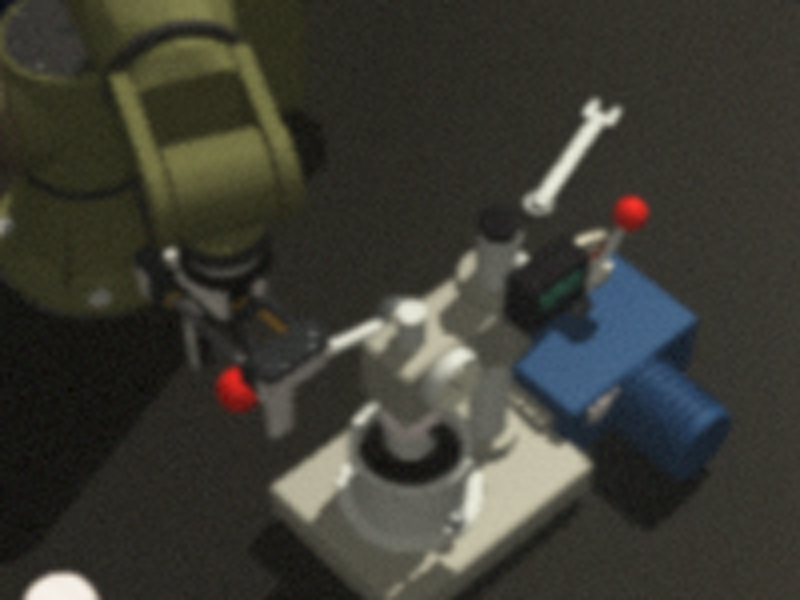

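The ball at (237,388) lies between the fingers at (195,350) and (280,410). Closing gently.

```bash
python3 -m inch '-1 0 0 0 0 0 0;-1 0 0 0 0 0 0;-1 0 0 0 0 0 0;-1 0 0 0 0 0 0;-1 0 0 0 0 0 0;-1 0 0 0 0 0 0' 6
cat > arc.py <<'E'
import sys,numpy as np
# rows (dx,dz units) to walk the knob along the arc with tool down; x_tool=press +y
v=lambda t:(.03-.19*np.cos(.349-t),.255+.19*np.sin(.349-t))
a,b,n=map(float,sys.argv[1:]);ts=np.linspace(a,b,int(n)+1)
P=np.array([v(t) for t in ts]);D=np.diff(P,axis=0)/.03
print(';'.join(f"-1 {x:.2f} 0 {-z:.2f} 0 0 0" for x,z in D))
E
python3 arc.py .03 .43 5; python3 arc.py .43 .70 5
```

```text
time_s: 6.2
ee_pos: [0.4514, -0.2148, 0.2974]
eef_rot: [-3.14, -0.0, 1.458]
force: [-12.3, 0.9, 1.3]
grip_width: 0.0385
grip_force: 6.0
-1 -0.14 0 0.49 0 0 0;-1 -0.10 0 0.50 0 0 0;-1 -0.06 0 0.50 0 0 0;-1 -0.02 0 0.51 0 0 0;-1 0.02 0 0.51 0 0 0
-1 0.04 0 0.34 0 0 0;-1 0.06 0 0.34 0 0 0;-1 0.07 0 0.33 0 0 0;-1 0.09 0 0.33 0 0 0;-1 0.11 0 0.32 0 0 0
```

```bash
python3 -m inch '-1 0 -.04 0 0 0 0;-1 0 0 0 0 0 0'; python3 -m inch '-1 0 0 0 0 0 0;-1 -.14 0 .49 0 0 0;-1 0 0 0 0 0 0'
```

```text
time_s: 6.45
ee_pos: [0.4504, -0.2147, 0.2973]
eef_rot: [-3.141, -0.0, 1.458]
force: [-1.7, -0.6, -1.9]
grip_width: 0.0372
grip_force: 6.0
time_s: 6.82
ee_pos: [0.45, -0.2189, 0.282]
eef_rot: [-3.14, -0.001, 1.458]
force: [-3.3, 0.2, -3.5]
grip_width: 0.0377
grip_force: 6.0
```

```bash
python3 -m inch '-1 -.10 -.02 .50 0 0 0;-1 -.06 0 .50 0 0 0;-1 -.02 0 .51 0 0 0;-1 0 0 0 0 0 0'; python3 -m inch '-1 .02 0 .51 0 0 0;-1 .04 0 .34 0 0 0;-1 0 0 0 0 0 0'; python3 -m inch '-1 .06 0 .34 0 0 0;-1 0 0 0 0 0 0'
python3 - <<'E'
from station import ctrl,camera
from h import *
p=np.load("p.npy")
for n in("scene","top"):
    c=camera(n);print(n,[b for b in blobs(c,'red') if 160<b[0][0]<330 and 130<b[0][1]<260])
    print([(v,proj(c,W(p,[-.055,.03-.19*np.cos(.349-v),.255+.19*np.sin(.349-v)])).round(1)) for v in (.45,.5,.55,.6)])
cv2.imwrite("pics/x.png",c["img"])
E
```

```text
time_s: 7.32
ee_pos: [0.4492, -0.2241, 0.2361]
eef_rot: [-3.141, -0.0, 1.458]
force: [3.3, 0.2, -3.9]
grip_width: 0.0374
grip_force: 6.0
time_s: 7.7
ee_pos: [0.4494, -0.2222, 0.2107]
eef_rot: [-3.142, -0.0, 1.458]
force: [5.1, 0.1, -2.7]
grip_width: 0.0373
grip_force: 6.0
time_s: 7.95
ee_pos: [0.4496, -0.2204, 0.2005]
eef_rot: [3.141, -0.0, 1.458]
force: [6.1, -0.0, -2.8]
grip_width: 0.0374
grip_force: 6.0
scene [([307.43, 152.55], [304, 149, 8, 8, 53]), ([208.2, 214.09], [206, 211, 5, 8, 35])]
[(0.45, array([208.8, 210.9])), (0.5, array([209.3, 212.2])), (0.55, array([209.8, 213.5])), (0.6, array([210.4, 214.6]))]
top [([176.0, 186.5], [172, 183, 9, 8, 60])]
[(0.45, array([310.7, 203.8])), (0.5, array([310., 204.])), (0.55, array([309.2, 204.1])), (0.6, array([308.3, 204.2]))]
```

Feed is at ≈0.54 and following the hand. I'll go to about 0.77 free, then creep.

```bash
python3 arc.py .537 .77 5;  python3 arc.py .77 1.09 20
```

```text
-1 0.06 0 0.29 0 0 0;-1 0.08 0 0.29 0 0 0;-1 0.09 0 0.28 0 0 0;-1 0.10 0 0.28 0 0 0;-1 0.11 0 0.27 0 0 0
-1 0.04 0 0.09 0 0 0;-1 0.04 0 0.09 0 0 0;-1 0.05 0 0.09 0 0 0;-1 0.05 0 0.09 0 0 0;-1 0.05 0 0.09 0 0 0;-1 0.05 0 0.09 0 0 0;-1 0.05 0 0.09 0 0 0;-1 0.05 0 0.09 0 0 0;-1 0.05 0 0.09 0 0 0;-1 0.05 0 0.09 0 0 0;-1 0.06 0 0.08 0 0 0;-1 0.06 0 0.08 0 0 0;-1 0.06 0 0.08 0 0 0;-1 0.06 0 0.08 0 0 0;-1 0.06 0 0.08 0 0 0;-1 0.06 0 0.08 0 0 0;-1 0.06 0 0.08 0 0 0;-1 0.07 0 0.08 0 0 0;-1 0.07 0 0.08 0 0 0;-1 0.07 0 0.08 0 0 0
```

```bash
f(){ grep -E 'time|pos|force: \['; }
python3 -m inch '-1 .06 .01 .29 0 0 0;-1 .08 0 .29 0 0 0;-1 0 0 0 0 0 0'|f; python3 -m inch '-1 .09 .01 .28 0 0 0;-1 0 0 0 0 0 0'|f; python3 -m inch '-1 .1 0 .28 0 0 0;-1 0 0 0 0 0 0'|f;python3 -m inch '-1 .04 0 .09 0 0 0;-1 0 0 0 0 0 0'|f;python3 -m inch '-1 .04 0 .09 0 0 0;-1 0 0 0 0 0 0'|f;python3 -m inch '-1 .04 0 .09 0 0 0;-1 0 0 0 0 0 0'|f
```

```text
time_s: 8.43
ee_pos: [0.4501, -0.2161, 0.1831]
force: [4.5, 0.7, -2.0]
time_s: 8.68
ee_pos: [0.4505, -0.2134, 0.1749]
force: [3.1, 0.6, -3.2]
time_s: 8.93
ee_pos: [0.4509, -0.2104, 0.1668]
force: [0.9, 2.2, -1.8]
time_s: 9.18
ee_pos: [0.451, -0.2095, 0.1647]
force: [-0.4, 2.2, -2.4]
time_s: 9.43
ee_pos: [0.4512, -0.2084, 0.162]
force: [-0.8, 1.8, -1.7]
time_s: 9.68
ee_pos: [0.4513, -0.2071, 0.1592]
force: [-2.5, 1.3, -2.4]
```

```bash
f(){ grep -E 'pos|force: \['; }
for i in 1; do python3 -m inch '-1 .05 -.01 .09 0 0 0;-1 0 0 0 0 0 0'|f; python3 -m inch '-1 .05 -.01 .09 0 0 0;-1 0 0 0 0 0 0'|f;python3 -m inch '-1 .05 -.01 .09 0 0 0;-1 0 0 0 0 0 0'|f;python3 -m inch '-1 .05 0 .09 0 0 0;-1 0 0 0 0 0 0'|f; done
```

```text
ee_pos: [0.4514, -0.2058, 0.1566]
force: [-0.8, 0.2, -3.5]
ee_pos: [0.4515, -0.2043, 0.154]
force: [2.1, -2.5, -3.5]
ee_pos: [0.4516, -0.2028, 0.1514]
force: [6.6, -3.9, -3.3]
ee_pos: [0.4518, -0.2012, 0.1487]
force: [4.7, -3.1, -3.5]
```

```bash
cat > st.py <<'E'
from station import ctrl
from h import *
p=np.load("p.npy");o=ctrl.get_obs();q=L(p,np.array(o["ee_pos"])+[0,0,-ctrl.pinch_z])-[-.055,.03,.255]
a=np.arctan2(q[2],-q[1]);F=o["force"];c,s=np.cos(p[2]),np.sin(p[2]);fy=-s*F[0]+c*F[1];fx=c*F[0]+s*F[1]
print("v %.3f R %.1f x %.1f  Ftan %.2f Frad(out) %.2f Fx %.1f"%(.349-a,1e3*np.hypot(q[1],q[2]),q[0]*1e3,fy*np.sin(a)+F[2]*np.cos(a), -fy*np.cos(a)+F[2]*np.sin(a),fx),"t",o["time_s"],"grip",o["grip_force"],o["grip_width"])
E
python3 st.py; python3 -m inch '-1 0 .01 0 0 0 0;-1 0 0 0 0 0 0'>/dev/null; python3 st.py;python3 -m inch '-1 .03 .01 .09 0 0 0;-1 0 0 0 0 0 0'>/dev/null; python3 st.py;python3 -m inch '-1 .04 .01 .09 0 0 0;-1 0 0 0 0 0 0'>/dev/null; python3 st.py
```

```text
v 0.828 R 190.0 x -1.5  Ftan -1.92 Frad(out) 3.84 Fx 5.0 t 10.675 grip 5.999721474945545 0.037544215384351105
v 0.828 R 190.0 x -1.4  Ftan -1.97 Frad(out) 3.43 Fx 4.7 t 10.925 grip 5.999907553195953 0.0376044707204526
v 0.844 R 190.1 x -1.4  Ftan -1.39 Frad(out) -3.08 Fx 3.0 t 11.175 grip 6.000002324581146 0.03726536818934355
v 0.861 R 190.3 x -1.3  Ftan -1.81 Frad(out) -5.75 Fx 0.8 t 11.425 grip 6.000016406178474 0.03771248307284169
```

```bash
python3 -m inch '-1 .06 .01 .09 0 0 0;-1 0 0 0 0 0 0'>/dev/null; python3 st.py;python3 -m inch '-1 .05 0 .09 0 0 0;-1 0 0 0 0 0 0'>/dev/null; python3 st.py;python3 -m inch '-1 .05 0 .08 0 0 0;-1 0 0 0 0 0 0'>/dev/null; python3 st.py
```

```text
v 0.878 R 190.3 x -1.3  Ftan -2.84 Frad(out) -4.80 Fx -0.6 t 11.675 grip 6.00005216896534 0.03731501680032147
v 0.894 R 190.4 x -1.3  Ftan -0.88 Frad(out) -4.06 Fx -2.8 t 11.925 grip 6.000043675303459 0.03774392797471107
v 0.908 R 190.5 x -1.3  Ftan -0.76 Frad(out) -3.56 Fx -3.7 t 12.175 grip 6.000067368149757 0.03755585482651648
```

```bash
python3 -m inch '-1 .06 -.01 .09 0 0 0;-1 0 0 0 0 0 0'>/dev/null; python3 st.py;python3 -m inch '-1 0 0 0 0 0 0'>/dev/null; python3 st.py;python3 -m inch '-1 .05 0 .04 0 0 0;-1 0 0 0 0 0 0'>/dev/null; python3 st.py
```

```text
v 0.923 R 190.5 x -1.2  Ftan 1.93 Frad(out) -4.20 Fx -2.3 t 12.425 grip 6.000146716833115 0.03724234972376285
v 0.923 R 190.5 x -1.2  Ftan 0.83 Frad(out) -4.24 Fx -2.4 t 12.55 grip 6.0000816732645035 0.03736461439476723
v 0.931 R 190.3 x -1.2  Ftan 4.37 Frad(out) 2.13 Fx -2.9 t 12.8 grip 6.000068262219429 0.03760833073602084
```

```bash
python3 -m inch '-1 0 0 0 0 0 0;-1 0 0 0 0 0 0'>/dev/null; python3 st.py;python3 -m inch '-1 0 0 0 0 0 0'>/dev/null; python3 st.py
python3 - <<'E'
from station import camera
from h import *
c=camera("scene");a=cv2.resize(c["img"][150:250,200:330],(780,600),interpolation=cv2.INTER_CUBIC);cv2.imwrite("pics/s2.png",a)
E
```

```text
v 0.931 R 190.3 x -1.2  Ftan 3.80 Frad(out) 3.07 Fx -2.8 t 13.05 grip 6.000062674283981 0.03776954304934697
v 0.931 R 190.3 x -1.2  Ftan 4.42 Frad(out) 2.34 Fx -4.8 t 13.175 grip 6.000093519687653 0.037433820946232516
```

View pics/s2.png

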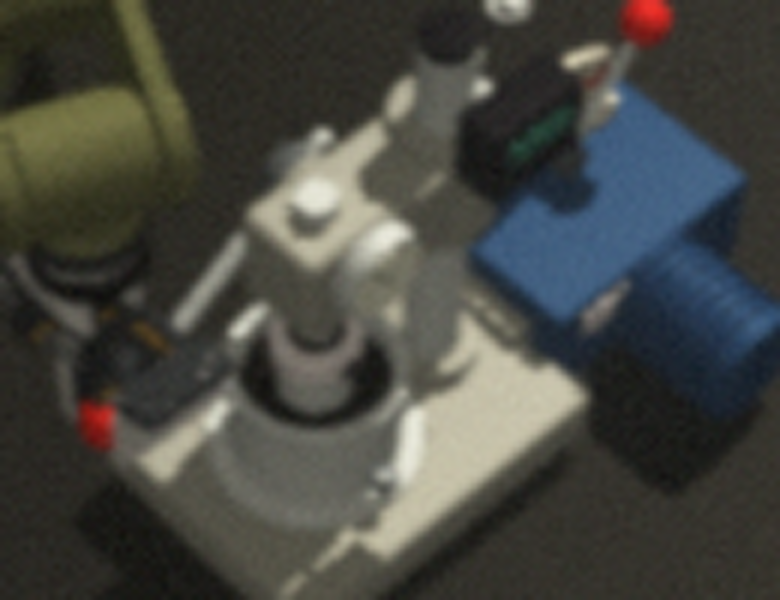

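The lever force rose by about 6 N over the baseline of about −2 N within ~9 mm, and the piston bottom at (318,395) sits down in the mould on the dark disc. It is seated, so I'm releasing and checking that the lever holds.

```bash
python3 -m inch '1 0 0 0 0 0 0;1 0 0 0 0 0 0;1 0 0 0 0 0 0;1 0 0 0 0 0 0;1 0 0 0 0 0 0;1 0 0 0 0 0 0'
python3 -m inch '1 0 0 -1 0 0 0;1 0 0 -1 0 0 0;1 -.1 0 -1 0 0 0;1 -.2 0 -1 0 0 0;1 -.2 0 -1 0 0 0;1 0 0 -1 0 0 0;1 0 0 -1 0 0 0;1 0 0 -1 0 0 0;1 0 0 -1 0 0 0;1 0 0 -.5 0 0 0'
python3 - <<'E'
from station import camera
from h import *
p=np.load("p.npy")
for n in("scene","top"):
    c=camera(n);print(n,[b for b in blobs(c,'red') if 160<b[0][0]<330 and 130<b[0][1]<260])
    print([(v,proj(c,W(p,[-.055,.03-.19*np.cos(.349-v),.255+.19*np.sin(.349-v)])).round(1)) for v in (.8,.85,.9,.95)])
E
```

```text
time_s: 13.98
ee_pos: [0.4533, -0.1911, 0.1316]
eef_rot: [3.142, 0.0, 1.458]
force: [0.7, -0.1, -0.2]
grip_width: 0.0929
grip_force: 0.0
time_s: 15.22
ee_pos: [0.4517, -0.2061, 0.418]
eef_rot: [3.14, 0.001, 1.458]
force: [-0.6, 0.1, -1.0]
grip_width: 0.094
grip_force: 0.0
scene [([307.37, 152.5], [304, 149, 8, 8, 54]), ([216.9, 218.75], [213, 214, 9, 10, 69])]
[(0.8, array([213.8, 218.1])), (0.85, array([214.8, 218.8])), (0.9, array([215.9, 219.3])), (0.95, array([217.1, 219.7]))]
top [([176.0, 186.5], [172, 183, 9, 8, 60]), ([297.12, 201.5], [296, 200, 3, 4, 8])]
[(0.8, array([303.5, 204.6])), (0.85, array([302. , 204.6])), (0.9, array([300.5, 204.7])), (0.95, array([298.9, 204.7]))]
```

The lever held at about 0.92. Now over to the rate knob, passing above the press.

```bash
python3 -m inch '1 .98 .05 -.3 0 0 0;1 .98 .05 -.3 0 0 0;1 .98 .05 -.3 0 0 0;1 .98 .05 0 0 0 0;1 .98 .05 0 0 0 0;1 .98 .05 0 0 0 0;1 .98 .05 0 0 0 0;1 .98 .05 0 0 0 0;1 .98 .05 0 0 0 0;1 .98 .05 0 0 0 0'
python3 -m inch '1 .98 .05 0 0 0 0;1 .98 .05 0 0 0 0;1 .98 .05 0 0 0 0;1 .98 .05 0 0 0 0;1 .98 .05 0 0 0 0;1 .98 .05 0 0 0 0;1 0 0 0 0 0 0;1 0 0 0 0 0 0'
```

```text
time_s: 16.58
ee_pos: [0.4997, 0.0854, 0.4422]
eef_rot: [-3.14, 0.0, 1.458]
force: [-0.1, 0.3, -0.1]
grip_width: 0.0938
grip_force: 0.0
time_s: 17.58
ee_pos: [0.5284, 0.2581, 0.4429]
eef_rot: [-3.141, 0.001, 1.458]
force: [-0.2, -0.6, 0.1]
grip_width: 0.0941
grip_force: 0.0
```

```bash
python3 -m inch '1 .07 .06 .9 0 0 0;1 0 0 .95 0 0 0;1 0 0 .95 0 0 0;1 0 0 .95 0 0 0;1 0 0 .95 0 0 0;1 0 0 .95 0 0 0;1 0 0 .95 0 0 0;1 0 0 .95 0 0 0;1 0 0 .95 0 0 0;1 0 0 0 0 0 0'
python3 - <<'E'
from station import camera
from h import *
c=camera("scene");a=cv2.resize(c["img"][110:210,250:380],(780,600),interpolation=cv2.INTER_CUBIC);cv2.imwrite("pics/s3.png",a)
E
```

```text
time_s: 18.82
ee_pos: [0.5297, 0.2593, 0.1871]
eef_rot: [-3.139, 0.002, 1.457]
force: [-0.3, -0.2, 0.7]
grip_width: 0.0938
grip_force: 0.0
```

View pics/s3.png

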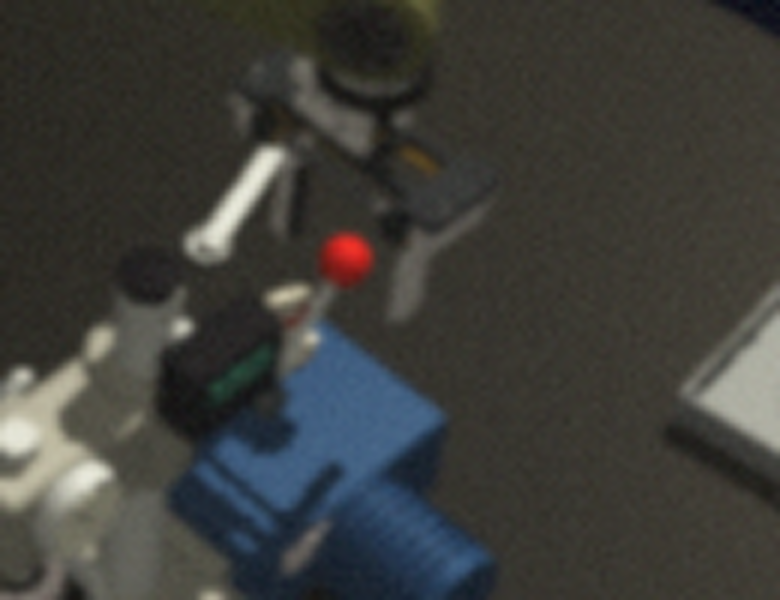

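The ball at (347,258) lies between the fingers at (287,200) and (408,285). Close, then swing.

```bash
python3 -m inch '-1 0 0 0 0 0 0;-1 0 0 0 0 0 0;-1 0 0 0 0 0 0;-1 0 0 0 0 0 0;-1 0 0 0 0 0 0;-1 0 0 0 0 0 0' 10
cat > st2.py <<'E'
from station import ctrl
from h import *
p=np.load("p.npy");o=ctrl.get_obs();q=L(p,np.array(o["ee_pos"])+[0,0,-ctrl.pinch_z])-[-.03,.26,.112]
a=np.arctan2(q[1],q[2]);print("v %.3f R %.1f x %.1f"%(.7-a,1e3*np.hypot(q[1],q[2]),q[0]*1e3),o["force"].round(1),o["grip_force"],o["grip_width"])
E
python3 st2.py
python3 - <<'E'
import numpy as np
t=.7-np.linspace(.03,.81,9);P=np.c_[np.sin(t),np.cos(t)]*.11/.03;D=np.diff(P,axis=0)
print(';'.join(f"-1 {x:.2f} 0 {-z:.2f} 0 0 0" for x,z in D))
E
```

```text
time_s: 19.62
ee_pos: [0.5304, 0.2605, 0.1886]
eef_rot: [-3.142, 0.0, 1.458]
force: [-0.2, -0.9, 0.1]
grip_width: 0.0374
grip_force: 0.0
v 0.074 R 117.8 x 0.2 [-0.2 -0.9  0.1] 0.0 0.03743347890036221
-1 -0.29 0 -0.21 0 0 0;-1 -0.31 0 -0.18 0 0 0;-1 -0.33 0 -0.15 0 0 0;-1 -0.34 0 -0.12 0 0 0;-1 -0.35 0 -0.08 0 0 0;-1 -0.35 0 -0.05 0 0 0;-1 -0.36 0 -0.01 0 0 0;-1 -0.36 0 0.02 0 0 0
```

```bash
python3 -m inch '-1 0 0 .13 0 0 0;-1 0 0 0 0 0 0;-1 0 0 0 0 0 0' 10; python3 st2.py;  python3 -m inch '-1 -.29 0 -.21 0 0 0;-1 0 0 0 0 0 0'; python3 st2.py
```

```text
time_s: 20.0
ee_pos: [0.5299, 0.2618, 0.1852]
eef_rot: [-3.141, -0.002, 1.459]
force: [-5.1, 7.6, 4.3]
grip_width: 0.0334
grip_force: 10.0
v 0.049 R 115.7 x -0.5 [-5.1  7.6  4.3] 10.000321939587593 0.03341626293945065
time_s: 20.25
ee_pos: [0.5288, 0.2524, 0.1918]
eef_rot: [-3.141, -0.001, 1.458]
force: [-5.9, 4.1, 6.0]
grip_width: 0.0333
grip_force: 10.0
v 0.148 R 115.8 x -0.5 [-5.9  4.1  6. ] 10.000405088067055 0.03326610319356582
```

```bash
python3 -m inch '-1 -.31 0 -.18 0 0 0;-1 -.33 0 -.15 0 0 0;-1 0 0 0 0 0 0'; python3 -m inch '-1 -.34 -.01 -.12 0 0 0;-1 -.35 0 -.08 0 0 0;-1 0 0 0 0 0 0'; python3 st2.py; python3 -m inch '-1 -.35 0 -.05 0 0 0;-1 -.36 0 -.01 0 0 0;-1 0 0 0 0 0 0'; python3 st2.py
python3 - <<'E'
from station import camera
from h import *
p=np.load("p.npy")
for n in("scene","top"):
    c=camera(n);cv2.imwrite(f"pics/{n}m.png",c["img"])
    for k in('red','yel'):print(n,k,[b for b in blobs(c,k,2) if 160<b[0][0]<330 and 130<b[0][1]<260])
E
```

```text
time_s: 20.62
ee_pos: [0.5266, 0.2328, 0.2014]
eef_rot: [-3.14, -0.0, 1.458]
force: [-7.0, 1.5, 3.3]
grip_width: 0.0331
grip_force: 10.0
time_s: 21.0
ee_pos: [0.5242, 0.2117, 0.2074]
eef_rot: [-3.141, -0.0, 1.458]
force: [-5.9, 0.5, 5.5]
grip_width: 0.033
grip_force: 10.0
v 0.528 R 115.9 x -0.6 [-5.9  0.5  5.5] 10.000343397259712 0.03296295119503111
time_s: 21.38
ee_pos: [0.5218, 0.1905, 0.2093]
eef_rot: [-3.141, 0.0, 1.458]
force: [-6.9, 0.3, 6.5]
grip_width: 0.0334
grip_force: 10.0
v 0.714 R 116.1 x -0.6 [-6.9  0.3  6.5] 10.00041849911213 0.0333928312472047
scene red [([295.19, 156.31], [293, 153, 5, 8, 32]), ([217.15, 218.88], [213, 214, 10, 11, 74])]
scene yel []
top red [([299.71, 204.72], [296, 200, 9, 11, 68])]
top yel []
```

The feed lever still reads 0.92 in both views. One last rate step to 0.81, then release, rise clear and look.

```bash
python3 -m inch '-1 -.36 0 .01 0 0 0;-1 0 0 0 0 0 0;-1 0 0 0 0 0 0'; python3 st2.py; python3 -m inch '1 0 0 0 0 0 0;1 0 0 0 0 0 0;1 0 0 0 0 0 0;1 0 0 0 0 0 0;1 0 0 0 0 0 0;1 0 0 0 0 0 0'|head -2;  python3 -m inch '1 0 0 -1 0 0 0;1 0 0 -1 0 0 0;1 0 0 -1 0 0 0;1 0 0 -1 0 0 0;1 0 0 -1 0 0 0;1 0 0 -1 0 0 0'|head -2;python3 -m inch '1 0 -1 0 0 0 0;1 0 -1 0 0 0 0;1 0 -1 0 0 0 0;1 0 -1 0 0 0 0;1 0 -1 0 0 0 0;1 0 -1 0 0 0 0;1 0 -1 0 0 0 0'|head -2
python3 - <<'E'
from station import camera
from h import *
import pickle
p=np.load("p.npy");d={}
for n in("scene","top"):
    c=camera(n);d[n]=c
    for k in('red','yel'):print(n,k,[b for b in blobs(c,k,2) if 160<b[0][0]<330 and 130<b[0][1]<260])
    print([(round(v,2),proj(c,W(p,[-.03,.26+.11*np.sin(.7-v),.112+.11*np.cos(.7-v)])).round(1)) for v in (.7,.75,.8,.85,.9)])
pickle.dump(d,open("cams2.pkl","wb"))
a=cv2.resize(d["top"]["img"][170:210,165:230],(780,480),interpolation=cv2.INTER_CUBIC);cv2.imwrite("pics/t3.png",a)
E
```

```text
time_s: 21.85
ee_pos: [0.5206, 0.1799, 0.2088]
eef_rot: [-3.141, 0.0, 1.458]
force: [-5.7, -0.1, 5.6]
grip_width: 0.0332
grip_force: 10.0
v 0.805 R 116.2 x -0.6 [-5.7 -0.1  5.6] 10.000406429171562 0.033194105379776
time_s: 22.6
ee_pos: [0.521, 0.1804, 0.2084]
time_s: 23.35
ee_pos: [0.5209, 0.1803, 0.3895]
time_s: 24.22
ee_pos: [0.3114, 0.204, 0.3885]
scene red [([295.02, 157.34], [291, 154, 8, 8, 44]), ([217.11, 218.84], [213, 214, 10, 11, 75])]
scene yel []
[(0.7, array([295.4, 158.1])), (0.75, array([294.4, 158.8])), (0.8, array([293.5, 159.6])), (0.85, array([292.5, 160.4])), (0.9, array([291.5, 161.2]))]
top red [([195.8, 187.58], [192, 184, 9, 8, 55]), ([299.51, 204.86], [295, 200, 10, 11, 71])]
top yel [([197.2, 193.6], [196, 193, 3, 2, 5])]
[(0.7, array([193.8, 187.2])), (0.75, array([195.4, 187.4])), (0.8, array([196.9, 187.5])), (0.85, array([198.5, 187.7])), (0.9, array([200. , 187.8]))]
```

View pics/t3.png

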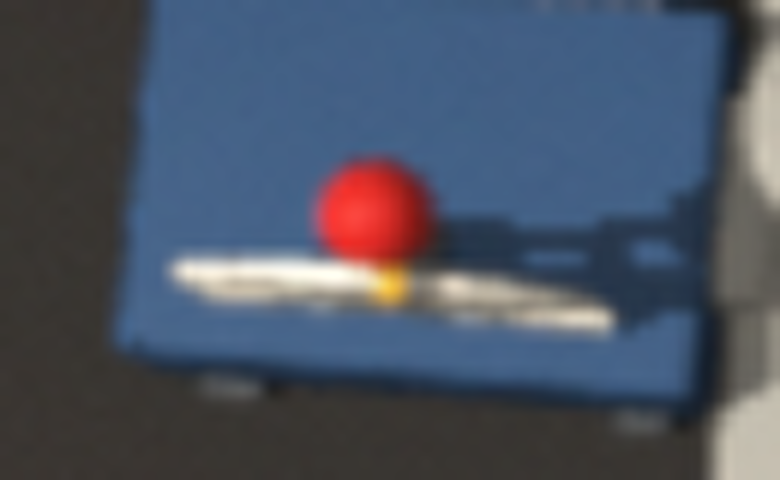

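The ball at (375,212) is a little left of the yellow clip at (390,288), so the lever is slightly short of the marker. Quantifying that with a triangulation.

```bash
python3 - <<'E'
from h import *;import pickle
from scipy.optimize import brentq
d=pickle.load(open("cams2.pkl","rb"));d0=pickle.load(open("cams.pkl","rb"));p=np.load("p.npy");S,T=d["scene"],d["top"]
def cir(c,box):
    x0,y0,x1,y1=box;h=c["img"][y0:y1,x0:x1].astype(float);w=np.clip(h[...,2]-h[...,:2].max(-1)-50,0,60)
    v,u=np.mgrid[y0:y1,x0:x1];return [(w*u).sum()/w.sum(),(w*v).sum()/w.sum()]
bs,bt=cir(S,(286,148,304,166)),cir(T,(188,180,204,191))
b=tri(S,bs,T,bt);print(bs,bt,b,L(p,b[0]))
b0=tri(d0["scene"],(307.34,152.43),d0["top"],(176.0,186.5));print(L(p,b0[0]))
y0,z0=L(p,b0[0])[1:];y1,z1=L(p,b[0])[1:]
# hub from both knob positions (r=.11, hub below)
m=np.array([(y0+y1)/2,(z0+z1)/2]);e=np.array([y1-y0,z1-z0]);l=np.linalg.norm(e);n=np.array([-e[1],e[0]])/l;hub=m+n*np.sqrt(.11**2-l*l/4)
print('hub',hub,'leans',np.arctan2(y0-hub[0],z0-hub[1]),np.arctan2(y1-hub[0],z1-hub[1]))
def ymark(c):
    h=c["img"][186:198,190:205].astype(float);w=np.clip(np.minimum(h[...,1],h[...,2])-h[...,0]-40,0,80)
    v,u=np.mgrid[186:198,190:205];return [(w*u).sum()/w.sum(),(w*v).sum()/w.sum()]
for H in((.26,.112),hub):
  for c in(d0["top"],T):
    um=ymark(c)
    g=lambda v,r=.068,R=None:proj(c,W(p,[-.044 if r<.1 else -.03,H[0]+r*np.sin(.7-v),H[1]+r*np.cos(.7-v)]))[0]
    print(um,'mark',brentq(lambda v:g(v)-um[0],.3,1.3),'lever',brentq(lambda v:g(v,.11)-bt[0],.3,1.3))
E
```

```text
[np.float64(295.1604234527687), np.float64(157.15635179153094)] [np.float64(195.47753361757952), np.float64(187.20334535913415)] (array([0.52272695, 0.1859553 , 0.23219411]), np.float64(0.003675064622868678)) [-0.02915857  0.25402355  0.23219411]
[-0.02994262  0.32864892  0.20361241]
hub [0.25468015 0.12219607] leans 0.7375050824308895 -0.005969071586234196
[np.float64(197.10172413793103), np.float64(192.59655172413792)] mark 0.806425257354749 lever 0.7537733206188771
[np.float64(197.04610951008647), np.float64(193.21902017291066)] mark 0.8034370384390157 lever 0.7537733206188771
[np.float64(197.10172413793103), np.float64(192.59655172413792)] mark 0.7495781534520066 lever 0.7188878284503992
[np.float64(197.04610951008647), np.float64(193.21902017291066)] mark 0.7466002782695784 lever 0.7188878284503992
```

The lever is 0.03–0.05 rad short (2–3.4 mm at the pointer). I'll go back the same way, regrip and add about 4.5 mm at the knob.

```bash
python3 -m inch '1 0 1 0 0 0 0;1 0 1 0 0 0 0;1 0 1 0 0 0 0;1 0 1 0 0 0 0;1 0 1 0 0 0 0;1 0 1 0 0 0 0;1 0 1 0 0 0 0;1 0 0 0 0 0 0'|head -2; python3 -m inch '1 0 0 1 0 0 0;1 0 0 1 0 0 0;1 0 0 1 0 0 0;1 0 0 1 0 0 0;1 0 0 1 0 0 0;1 0 0 1 0 0 0;1 0 0 0 0 0 0'|head -2; python3 -m inch '-1 0 0 0 0 0 0;-1 0 0 0 0 0 0;-1 0 0 0 0 0 0;-1 0 0 0 0 0 0;-1 0 0 0 0 0 0;-1 0 0 0 0 0 0;-1 0 0 0 0 0 0' 10; python3 st2.py
```

```text
time_s: 25.32
ee_pos: [0.5227, 0.1797, 0.3868]
time_s: 26.2
ee_pos: [0.52, 0.1802, 0.207]
time_s: 27.08
ee_pos: [0.5206, 0.1805, 0.2084]
eef_rot: [-3.14, 0.0, 1.458]
force: [-3.8, 0.4, 1.3]
grip_width: 0.0335
grip_force: 10.0
v 0.801 R 115.8 x -0.7 [-3.8  0.4  1.3] 9.999925643205643 0.03348182081041352
```

```bash
python3 -m inch '-1 -.15 0 .01 0 0 0;-1 0 0 0 0 0 0;-1 0 0 0 0 0 0;-1 0 0 0 0 0 0'|sed -n '2p;4p'; python3 st2.py; python3 -m inch '1 0 0 0 0 0 0;1 0 0 0 0 0 0;1 0 0 0 0 0 0;1 0 0 0 0 0 0;1 0 0 0 0 0 0;1 0 0 0 0 0 0'|head -2;  python3 -m inch '1 0 0 -1 0 0 0;1 0 0 -1 0 0 0;1 0 0 -1 0 0 0;1 0 0 -1 0 0 0;1 0 0 -1 0 0 0;1 0 0 -1 0 0 0'|head -2;python3 -m inch '1 0 -1 0 0 0 0;1 0 -1 0 0 0 0;1 0 -1 0 0 0 0;1 0 -1 0 0 0 0;1 0 -1 0 0 0 0;1 0 -1 0 0 0 0;1 0 -1 0 0 0 0;1 0 0 0 0 0 0'|head -2
python3 - <<'E'
from station import camera
from h import *
d={n:camera(n) for n in("scene","top")};T=d["top"]
h=T["img"][180:191,188:204].astype(float);w=np.clip(h[...,2]-h[...,:2].max(-1)-50,0,60);v,u=np.mgrid[180:191,188:204];print((w*u).sum()/w.sum())
for n in d:print(n,[b for b in blobs(d[n],'red',2) if 160<b[0][0]<330 and 130<b[0][1]<260])
a=cv2.resize(T["img"][170:210,165:230],(780,480),interpolation=cv2.INTER_CUBIC)
b=cv2.resize(d["scene"]["img"][140:180,265:330],(780,480),interpolation=cv2.INTER_CUBIC);cv2.imwrite("pics/t4.png",cv2.resize(np.vstack([a,b]),(480,590)))
E
```

```text
ee_pos: [0.5201, 0.1756, 0.208]
force: [-4.6, -0.9, 1.5]
v 0.843 R 116.0 x -0.6 [-4.6 -0.9  1.5] 10.000172406435013 0.0331428584367422
time_s: 28.32
ee_pos: [0.5205, 0.1759, 0.2081]
time_s: 29.08
ee_pos: [0.5204, 0.1759, 0.3892]
time_s: 30.08
ee_pos: [0.3109, 0.1997, 0.3888]
196.79376026272578
scene [([294.41, 157.79], [291, 155, 7, 7, 39]), ([217.15, 218.81], [213, 214, 10, 10, 73])]
top [([197.16, 187.53], [193, 184, 9, 8, 57]), ([299.51, 204.86], [295, 200, 10, 11, 71])]
```

View pics/t4.png

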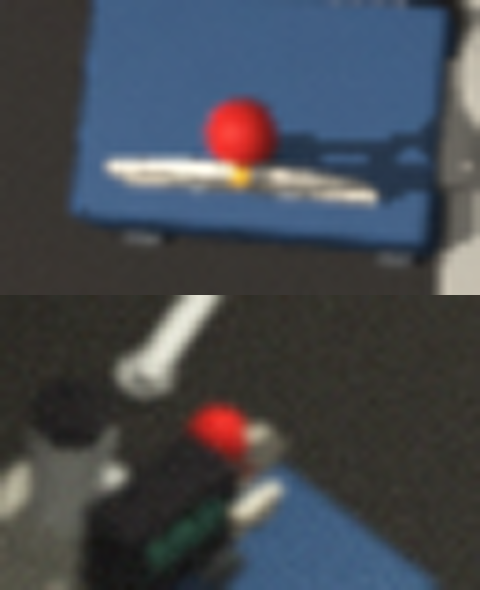

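The ball (240,132) is now in line with the yellow clip (240,177), within 0.01 rad by both estimates. The feed lever is unchanged, and the hand is well clear of everything.

```bash
python3 -c "
from station import ticket
print(ticket.hand_in())"
```

```text
the job is handed in; nothing more can be done
None
```

Job handed in, no verdict shown: the piston is seated on the specimen (lever-force estimate about 20–40 N before letting go, load since then not measured), the rate lever is within about 0.01 rad of the yellow marker by camera, and the arm is clear of everything.

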